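# Lay the standing tube insert flat and close the storage tub

### The arm

A 6-joint arm with a two-finger parallel gripper is mounted at the origin on the work surface. World frame = base frame: x ahead of the robot, y to its left, z up, the work surface at z = 0. Lengths are in m, angles in rad, forces in N, time in s.
With the tool pointing down it reaches from about 0.275 to 0.75 m from the base axis. Payload 10.2 kg.
Tool frame: the origin (TCP) lies midway between the tips of the shut fingers; the grasp point (between the pads) lies 19 mm behind it (env.hold_point_z is the distance from the TCP to the grasp point, in m); x points along the fingers, z is the direction in which the jaws open and shut, and the axes are right-handed (so a half turn about x gives the same grasp; the last joint's range is limited). The gripper opens to 85 mm and grips with 20 to 120 N. Pads are 22 mm wide; open, the fingers measure 114 mm over their backs; the gripper's body (76 mm by 85 mm) begins 54 mm behind the grasp point. The pads swing forward as they close: fully open they stand 13 mm farther back than shut.
Start: joints at [-1.354, 0.313, 1.498, -0, 1.331, -0.223], TCP at [0.224, -0.475, 0.231] pointing down, gripper open.
Joint ranges: [-2.94, 2.94], [-0.97, 2.17], [0.19, 2.56], [-1.23, 4.37], [0.02, 3.11], [-2.88, 2.88]. Speed limits (rad/s): [2.39, 2.39, 3.01, 3.14, 3.14, 3.14].

### API

Orientations are given as a unit quaternion [x, y, z, w].
In Python, from bench import env, kinematics, monitor, eyes, job gives the robot as it stands. The module is installed in compiled form; this text tells all that it offers. Calls block until the motion is done:
- env.reach(position, orientation): joint-space move of the TCP to a pose.
- env.movel(position, velocity=0.15, frame=None, guard=None): straight line of the TCP; frame=None keeps the orientation; velocity is the mean speed in m/s. With guard (N) it stops when the force on the tool has changed by that much, and returns True; else False.
- env.set_joints(angles): joint-space move.
- env.release() and env.close_gripper(effort=None): open the fingers fully, or close them until they stop; effort is the grip in N (None keeps the last).
- env.hold(seconds).
- kinematics.ik(position, orientation): joint angles nearest the present ones, or None.
- monitor.sense(): the state.
- eyes.grab_frame(name): name is "scene" or "top" or "wrist"; returns a dict with "frame" (400x640x3 uint8, red, green, blue), "mtx" (3x3 intrinsics, pixels), "k1" (the pictures are not rectified: a ray, as slopes to the right and down, at radius r is drawn at 1 + k1 r^2 times it, then the intrinsics apply), "view" (4x4, takes a point from world to camera coordinates). Camera axes: x right, y down, z forward; pixel columns grow to the right and rows downward; lengths in m; the calibration is good to about 2 mm. A picture is of the moment at which its call begins. There is no depth.
A pose or a line that the arm cannot do raises env.MotionError and nothing moves.
- job.hand_in(): hands the job in, once; it reports no verdict.
The state is a dict: "clock": time; "joints": joint angles; "qvel": joint speeds; "joint_efforts": joint torques, N m; "position": TCP position; "ee_rot": TCP orientation; "contact_force": force on the tool from outside, world axes, zero at the start; "ft_torque": the same for the moment, N m; "finger_gap": opening from 0.0 (shut) to 1.0 (fully open).
Only numpy, scipy, OpenCV 4.12 (cv2) and the standard library are available. Lean on these libraries where they do the work, as an engineer would, in place of code of your own. Each camera call takes 0.05 s, during which the arm holds its last target.

### The job

The lid of the grey storage tub will not go on because the larger black tube insert is standing on end and sticks up above the fill line. Tip it over towards the middle of the tub so that it lies flat on the tub's floor on its broad face, beside the short insert, and then put the long white lid on, level and fully home all round. Keep both inserts in the tub and leave the amber bottle and the squat jar standing.

Things in the scene. Friction and masses are not known exactly. Their poses are not given: they have to be found in the camera images.
- tub: Open grey plastic tub, fixed to the bench, 90 x 230 x 60 mm outside (x, y, z), walls and floor 5 mm thick; inside 80 x 220 mm, rim 60 mm above the bench. A dark fill line runs round the inner walls 46 mm above the bench. Origin: centre of its underside, on the bench; y is its long axis, z up. Its two ends are alike.
- insert_centre (a point): Centre of the larger black tube insert, a loose block 60 x 36 x 90 mm (x, y, z), about 0.16 kg, round wells on both broad (xz) faces. It starts standing, z up, on the tub's floor near either end, 70 to 84 mm from the tub's middle, broad faces to the tub's ends, top 35 mm above the rim. Pushed near its top it falls by itself past 0.4 rad; lying flat its centre is 23 mm above the bench.
- short_insert_centre (a point): Centre of the short black tube insert, a loose block 60 x 50 x 36 mm (x, y, z), about 0.1 kg, wells on top, lying on the tub's floor near the other end, 70 to 84 mm from the tub's middle. It is already right; the larger insert has room to lie between it and the end of the tub.
- lid_grip (a point): Holding point on the lid's handle, above the lid's centre: 24 mm above the plate's upper face, 14 mm below the handle's top, 37 mm above the lip's lower edge. Axes as the lid's. The handle is an upright bar 14 mm wide (x), 80 mm long (y), 38 mm high above the plate. With the lid fully home this point is 88 mm above the bench, over the tub's centre.
- lid: Long white plastic lid, loose, about 0.22 kg, lying flat and right way up on the bench beside the tub (either side). Plate 100 x 240 x 4 mm (x, y, z), thin grey border; below it a rounded lip, 74 x 214 mm outside, 9 mm deep, that enters the tub with 3 mm play all round. Origin: centre, at the lip's lower edge; y long axis, z up. Fits either way round, long axis along the tub's.
- bottle: Amber glass bottle standing behind the tub (on its far side from the robot), 42 mm across, 100 mm tall. Origin: centre of its underside. Leave it standing.
- jar: Squat pale plastic jar standing behind the lid (on its far side from the robot), 48 mm across, 60 mm tall. Origin: centre of its underside. Leave it standing.

How it is judged:
On the way, in this order (a step that is already met when the one before it is completed fails the run):
1. the larger insert lies flat on the tub's floor, the lid not yet on (angle between insert_centre's own z axis and vertical between 1.48 and 1.66 rad and z of insert_centre in the frame of tub between 0.015 and 0.03 m and x of insert_centre in the frame of tub between -0.04 and 0.04 m and y of insert_centre in the frame of tub between -0.11 and 0.11 m and horizontal distance between lid_grip and tub above 0.05 m), for 0.2 s.
2. the lid is fully home on the tub (z of lid_grip in the frame of tub between 0.085 and 0.0905 m and horizontal distance between lid_grip and tub below 0.008 m and angle between lid_grip's own z axis and vertical below 0.025 rad and angle between the y axis of lid_grip and the y axis of tub, either way round below 0.07 rad), for 0.2 s.
At the end, for the whole second after the job is handed in: Insert flat on a broad face on the tub floor (within 0.09 rad, centre 15-30 mm up), short insert in the tub, centre under 30 mm; lid seated: handle point 85-90.5 mm above the tub's underside, within 8 mm of its centre, level within 0.025 rad, parallel within 0.07 rad; at rest (all of step 2 and angle between insert_centre's own z axis and vertical between 1.48 and 1.66 rad and z of insert_centre in the frame of tub between 0.015 and 0.03 m and x of insert_centre in the frame of tub between -0.04 and 0.04 m and y of insert_centre in the frame of tub between -0.11 and 0.11 m and z of short_insert_centre in the frame of tub below 0.03 m and x of short_insert_centre in the frame of tub between -0.04 and 0.04 m and y of short_insert_centre in the frame of tub between -0.11 and 0.11 m and linear speed of each of lid, insert below 0.01 m/s); the robot touches nothing.
It fails at once if the amber bottle is knocked over (angle between bottle's own z axis and vertical above 0.6 rad).
It fails at once if the squat jar is knocked over (angle between jar's own z axis and vertical above 0.6 rad).
It fails at once if an insert is out of the tub (horizontal distance between any of insert_centre, short_insert_centre and tub above 0.16 m).
It also fails if it takes over 56 s, if anything falls off the work surface, if the arm or the gripper's body presses on something with over 40 N, if the wrist force passes 120 N, or if a joint passes its speed limit or range.

## Working session

There is one attempt and no reset: what is moved stays moved. The work goes in short steps, each a Python script; the robot and the scene stay as the last script left them, time stands still between calls to the robot, and variables do not carry over. Pictures are saved under pics/ and viewed, and the job is handed in when it is done.

```bash
mkdir -p pics
python3 - <<'E'
from bench import env, kinematics, monitor, eyes, job
import cv2,numpy as np
for n in ["scene","top","wrist"]:
    d=eyes.grab_frame(n)
    cv2.imwrite(f"pics/{n}0.png",d["frame"][:,:,::-1])
    np.savez(f"pics/{n}0.npz",**{k:d[k] for k in d})
    print(n,d["mtx"].tolist(),d["k1"],np.round(d["view"],4).tolist())
s=monitor.sense();print(s["clock"],s["position"],s["ee_rot"],env.hold_point_z)
E
```

```text
scene [[390.60091633144674, 0.0, 320.0777045181188], [0.0, 390.60091633144674, 200.929381396683], [0.0, 0.0, 1.0]] 0.0165357468000468 [[0.5926, 0.8054, -0.013, -0.3399], [0.6125, -0.4611, -0.6421, -0.3526], [-0.5231, 0.3726, -0.7665, 1.2803], [0.0, 0.0, 0.0, 1.0]]
top [[479.8948973511341, 0.0, 323.47146128070193], [0.0, 479.8948973511341, 199.44680278835165], [0.0, 0.0, 1.0]] -0.1188686367329365 [[0.0159, -0.9998, 0.007, -0.0159], [-0.9882, -0.0168, -0.1525, 0.596], [0.1526, -0.0045, -0.9883, 1.1021], [0.0, 0.0, 0.0, 1.0]]
wrist [[319.06389740874215, 0.0, 321.42164826776997], [0.0, 319.06389740874215, 199.90549658771974], [0.0, 0.0, 1.0]] -0.052498819567013154 [[0.4257, -0.9049, -0.0024, -0.5251], [-0.8729, -0.4113, 0.2623, -0.0345], [-0.2383, -0.1096, -0.965, 0.3796], [0.0, 0.0, 0.0, 1.0]]
0.15 [ 0.22346615 -0.47484051  0.23088655] [ 0.37913633  0.59727055 -0.37866312  0.5967728 ] 0.0187
```

```bash
ls -la . pics
```

```text
.:
total 12
drwxr-xr-x  3 agent agent 4096 Dec  5 23:29 .
drwxr-xr-x 23 root  root  4096 Dec  5 23:29 ..
drwxr-xr-x  2 agent agent 4096 Dec  5 23:30 pics

pics:
total 3340
drwxr-xr-x 2 agent agent   4096 Dec  5 23:30 .
drwxr-xr-x 3 agent agent   4096 Dec  5 23:29 ..
-rw-r--r-- 1 agent agent 769186 Dec  5 23:30 scene0.npz
-rw-r--r-- 1 agent agent 432454 Dec  5 23:30 scene0.png
-rw-r--r-- 1 agent agent 769186 Dec  5 23:30 top0.npz
-rw-r--r-- 1 agent agent 275423 Dec  5 23:30 top0.png
-rw-r--r-- 1 agent agent 769186 Dec  5 23:30 wrist0.npz
-rw-r--r-- 1 agent agent 385151 Dec  5 23:30 wrist0.png
```

View pics/top0.png

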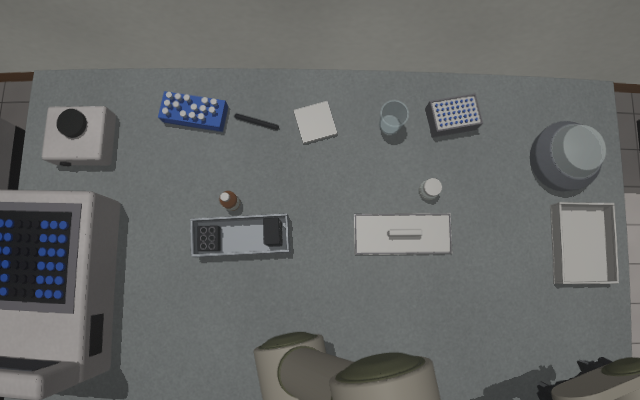

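View pics/scene0.png

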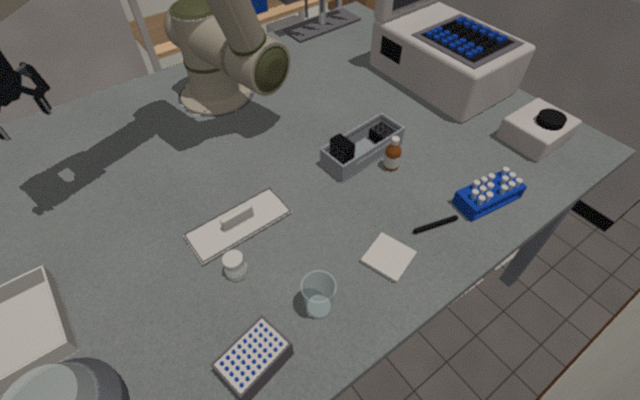

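The tub spans (192–290, 214–257) in the top view, with the tall insert at its right end (~272, 232). The lid spans (354–451, 213–255), with its handle at ~(404, 233). I'll enlarge both.

Run:
```python
import cv2
f=cv2.imread("pics/top0.png")
a=cv2.resize(f[180:265,180:300],None,fx=6.6,fy=6.6,interpolation=cv2.INTER_CUBIC);cv2.imwrite("pics/tc.png",a)
a=cv2.resize(f[170:265,345:460],None,fx=6,fy=6,interpolation=cv2.INTER_CUBIC);cv2.imwrite("pics/lc.png",a)
```

```text
(no output)
```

View pics/tc.png

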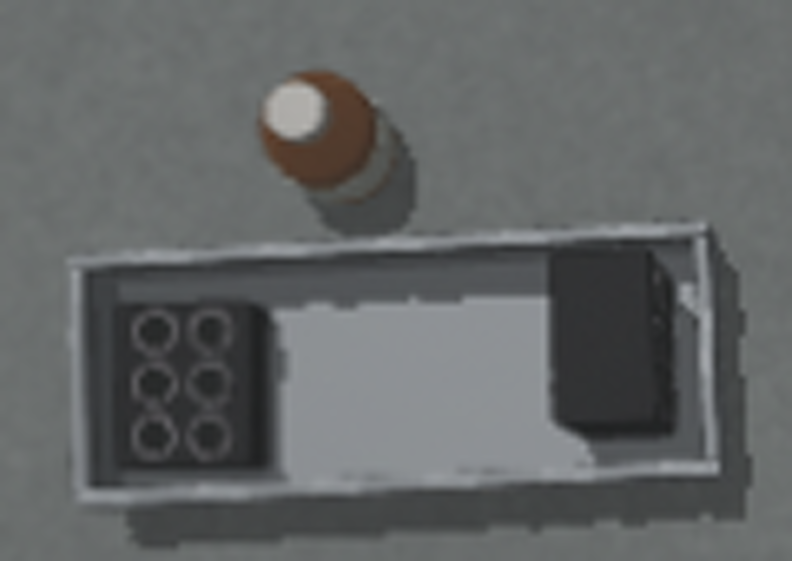

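View pics/lc.png

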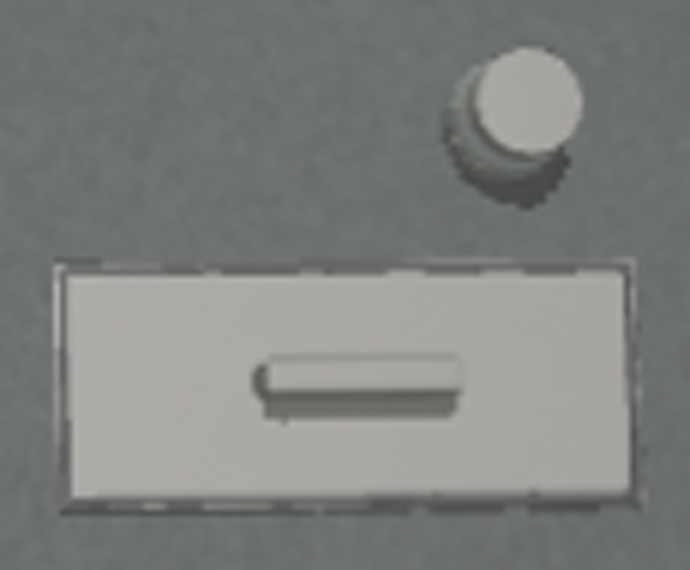

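The rim corners are about (70,262), (710,227), (717,470), (80,502) in the tub crop. The lid plate corners are about (57,263), (633,262), (637,505), (65,508) in the lid crop. I'll convert these to positions.

```bash
cat > h.py <<'E'
from bench import env, kinematics, monitor, eyes, job
import cv2,numpy as np
from scipy.spatial.transform import Rotation as R
from scipy.optimize import least_squares
def proj(d,P):
    P=np.atleast_2d(P);c=P@d["view"][:3,:3].T+d["view"][:3,3]
    s=c[:,:2]/c[:,2:];s=s*(1+d["k1"]*(s**2).sum(1,keepdims=True))
    return s@d["mtx"][:2,:2].T+d["mtx"][:2,2]
def unproj(d,uv,z):
    uv=np.atleast_2d(uv).astype(float);k=np.array([float(d["k1"]),0,0,0,0])
    s=cv2.undistortPoints(uv[:,None],d["mtx"],k)[:,0]
    V=d["view"];Rm=V[:3,:3];C=-Rm.T@V[:3,3]
    r=np.c_[s,np.ones(len(s))]@Rm
    return C+r*((z-C[2])/r[:,2])[:,None]
def rect(P): # mean centre and dir of long axis, from TL TR BR BL
    c=P.mean(0); a=(P[0]+P[3]-P[1]-P[2])/2; b=(P[0]+P[1]-P[2]-P[3])/2
    return np.round(c,4),np.linalg.norm(a).round(4),np.linalg.norm(b).round(4),np.degrees(np.arctan2(-a[0],a[1])).round(2),np.degrees(np.arctan2(b[1],b[0])).round(2)
def crop(p,s,o): return (np.array(p)+.5)/s-.5+np.array(o)
def snap(n,tag):
    d=eyes.grab_frame(n);cv2.imwrite(f"pics/{tag}.png",d["frame"][:,:,::-1]);np.savez(f"pics/{tag}.npz",**d);return d
def down(yaw,tilt=0): # jaw axis z at angle yaw from world x; tool x = -z
    z=np.array([np.cos(yaw),np.sin(yaw),0]);x=np.array([0,0,-1.]);y=np.cross(z,x)
    return R.from_matrix(np.c_[x,y,z])
E
python3 - <<'E'
from h import *
d=dict(np.load("pics/top0.npz"))
print("rim",rect(unproj(d,crop([(70,262),(710,227),(717,470),(80,502)],6.6,(180,180)),.06)))
print("lid",rect(unproj(d,crop([(57,263),(633,262),(637,505),(65,508)],6,(345,170)),.013)))
print("hnd",rect(unproj(d,crop([(270,355),(462,355),(462,392),(267,392)],6,(345,170)),.051)))
P=unproj(d,crop([(550,252),(650,250),(655,428),(552,428)],6.6,(180,180)),.095)
print("ins",P.mean(0),P[:,:2].round(3).tolist())
print("bot",unproj(d,crop([(295,110)],6.6,(180,180)),.1),"jar",unproj(d,crop([(530,100)],6,(345,170)),.06))
q=down(0.05).as_quat()
for yw in (0.05,0.05+np.pi): print(kinematics.ik([.4,.0,.2],down(yw).as_quat()))
E
```

```text
rim (array([0.5066, 0.1903, 0.06  ]), np.float64(0.2284), np.float64(0.0861), np.float64(4.12), np.float64(4.29))
lid (array([ 0.52 , -0.202,  0.013]), np.float64(0.2362), np.float64(0.0998), np.float64(0.98), np.float64(1.03))
hnd (array([ 0.521 , -0.2016,  0.051 ]), np.float64(0.077), np.float64(0.0147), np.float64(0.78), np.float64(-2.75))
ins [0.51420048 0.11247597 0.095     ] [[0.544, 0.131], [0.545, 0.097], [0.484, 0.093], [0.483, 0.129]]
bot [[0.59134424 0.2211641  0.1       ]] jar [[ 0.63030936 -0.26726115  0.06      ]]
[-2.95010608e-01  6.43281722e-02  1.88740838e+00 -4.44089210e-16
  1.18985610e+00 -3.45010608e-01]
[-2.95010608e-01  6.43281722e-02  1.88740838e+00 -4.44089210e-16
  1.18985610e+00  2.79658205e+00]
```

The sizes and positions agree: the rim and lid sizes are within 1–4 mm, and the insert sits at y' ≈ −78 mm in the tub frame. Next I'll tip the insert with shut fingers, pushing along +y' above the rim.

```bash
cat >> h.py <<'E'
YT=np.radians(4.2);TC=np.array([.5066,.1903])
def tw(x,y,z,c=None,yaw=None):
    c=TC if c is None else c; yaw=YT if yaw is None else yaw
    return [c[0]+x*np.cos(yaw)-y*np.sin(yaw),c[1]+x*np.sin(yaw)+y*np.cos(yaw),z]
E
python3 - <<'E'
from h import *
env.close_gripper()
q=down(YT).as_quat()
env.reach(tw(.002,-.145,.17),q)
env.movel(tw(.002,-.145,.080),velocity=.12)
print(monitor.sense()["position"],monitor.sense()["contact_force"])
snap("top","top1")
print(env.movel(tw(.002,-.055,.080),velocity=.05,guard=15))
env.hold(.3)
s=monitor.sense();print(s["clock"],s["position"],s["contact_force"])
snap("top","top2");snap("scene","scene2")
a=cv2.imread("pics/top2.png")[180:265,180:300];b=cv2.imread("pics/top1.png")[180:265,180:300]
cv2.imwrite("pics/c2.png",np.vstack([cv2.resize(x,None,fx=4,fy=3.5,interpolation=2) for x in (b,a)]))
E
```

```text
[0.51965885 0.0457216  0.08066708] [-0.60642041  0.11343648 -0.80082513]
False
6.275 [0.51264237 0.13555909 0.08002342] [ 0.17901403  0.27847183 -0.37166283]
```

View pics/c2.png

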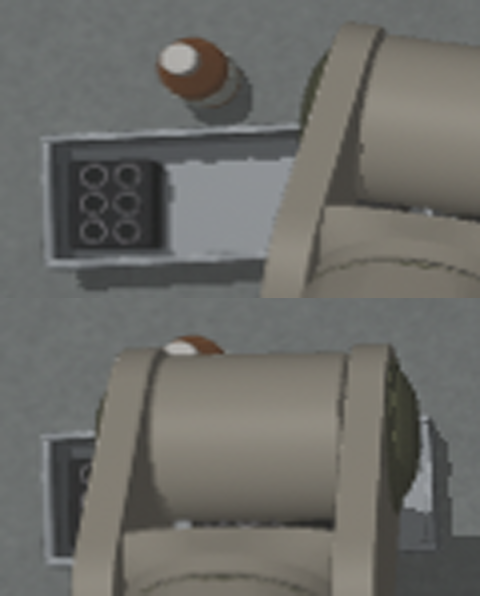

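View pics/scene2.png

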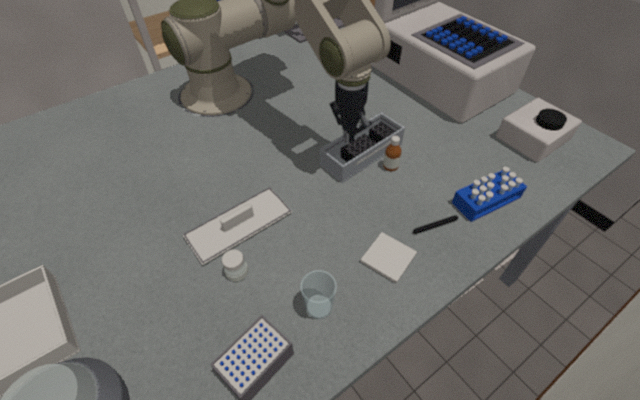

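The insert seems to have gone down, since nothing black is above the rim at about (365,140) in the scene view. I'll lift and view both the tub and the lid with the wrist camera from matching poses.

Run:
```python
from h import *
p=tw(.002,-.055,.20)
env.movel(p,velocity=.2)
env.reach(tw(-.05,0,.30),down(YT).as_quat())
snap("wrist","wt");
YL=np.radians(.95);LC=np.array([.5205,-.2018])
env.release()
env.reach(tw(-.05,0,.253,LC,YL),down(YL).as_quat())
snap("wrist","wl");snap("top","top3")
a=cv2.imread("pics/top3.png")[180:265,180:300];cv2.imwrite("pics/c3.png",cv2.resize(a,None,fx=6.6,fy=6.6,interpolation=2))
print(monitor.sense()["clock"])
```

```text
10.0833
```

View pics/wt.png

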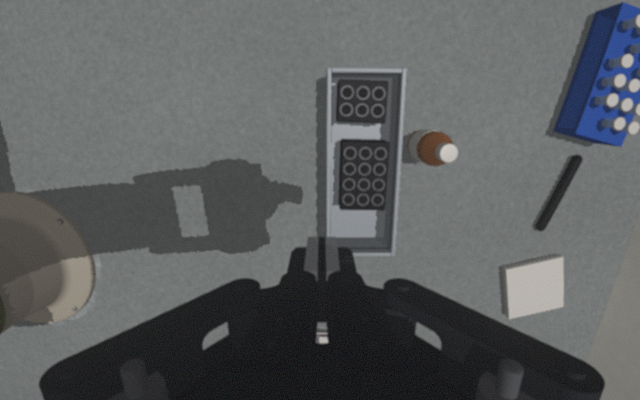

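View pics/wl.png

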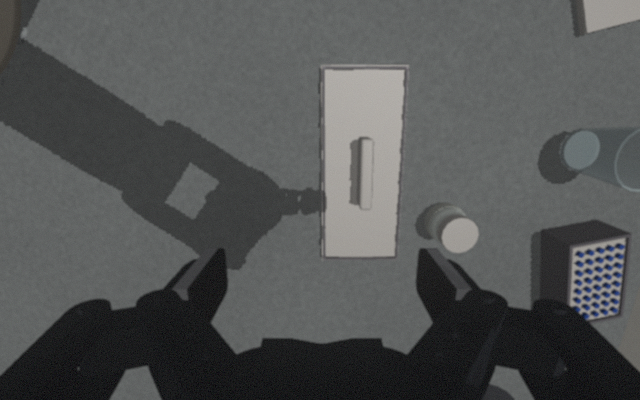

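View pics/c3.png

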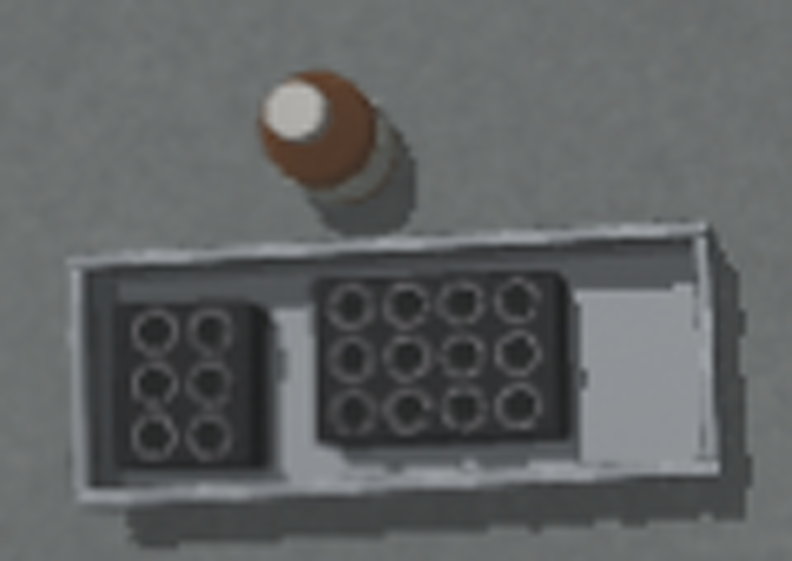

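The insert now lies flat between the short insert and the free end: 12 wells face up at (320–575, 275–440) in the crop, with a clear gap on both sides. The wrist views show the tub at about (328–405, 68–255) and the lid at about (321–408, 66–258). I'll enlarge those for pose refinement.

Run:
```python
import cv2
for n in ("wt","wl"):
    f=cv2.imread(f"pics/{n}.png")
    # two crops: top part and bottom part, side by side
    a=cv2.resize(f[55:115,310:420],None,fx=7,fy=5,interpolation=2)
    b=cv2.resize(f[220:270,310:420],None,fx=7,fy=5,interpolation=2)
    import numpy as np
    cv2.imwrite(f"pics/{n}c.png",np.vstack([a,b]))
```

```text
(no output)
```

View pics/wtc.png

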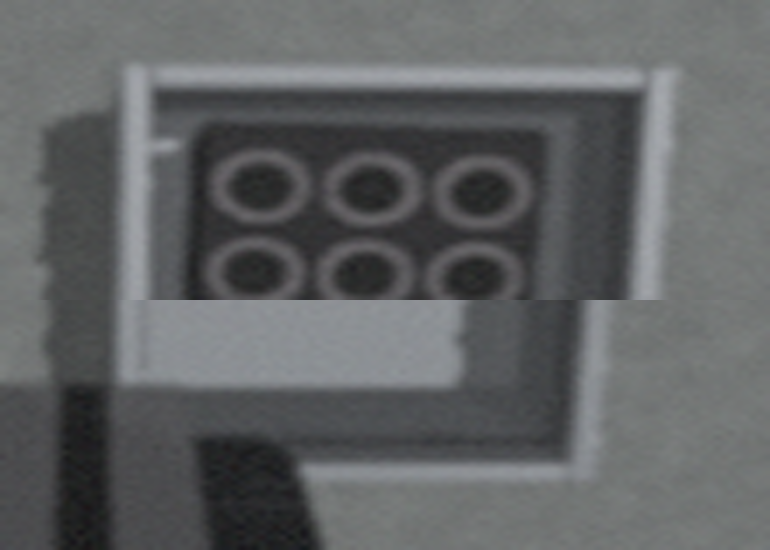

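View pics/wlc.png

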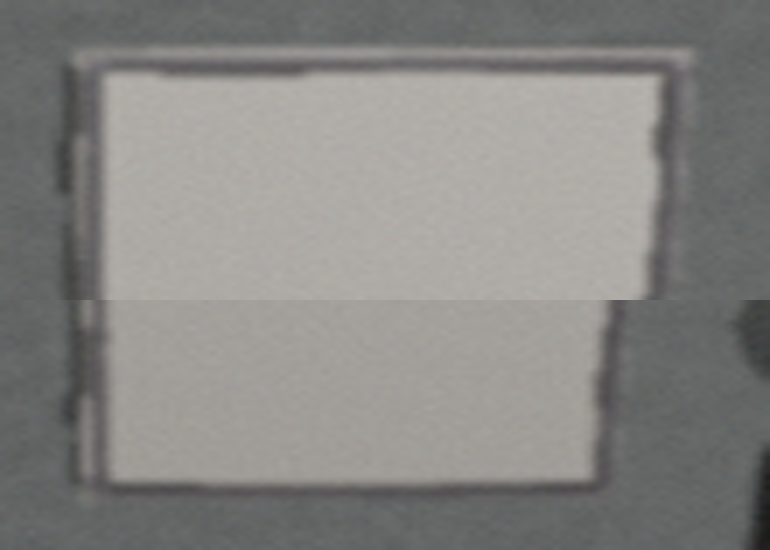

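Run:
```python
from h import *
def px(x,y): 
    return [(x+.5)/7-.5+310, ((y+.5)/5-.5+55) if y<300 else ((y-300+.5)/5-.5+220)]
def fit(d,hx,hy,z,obs,edge,x0):
    d2=dict(np.load(d))
    def f(p):
        w=lambda a,b:tw(a,b,z,p[:2],p[2]); r=[]
        for (a,b),u in obs: r+=list(proj(d2,w(a*hx,b*hy))[0]-u)
        for u in edge:
            A=proj(d2,w(-hx,hy))[0];B=proj(d2,w(-hx,-hy))[0];n=np.array([-(B-A)[1],(B-A)[0]]);r.append((np.array(u)-A)@n/np.linalg.norm(n))
        return r
    s=least_squares(f,x0);print(s.x[:2].round(4),np.degrees(s.x[2]).round(2),s.fun.round(2))
fit("pics/wt.npz",.045,.115,.06,[((-1,1),px(122,65)),((1,1),px(680,65)),((1,-1),px(590,478))],[px(117,385)],[.5066,.19,.07])
fit("pics/wl.npz",.05,.12,.013,[((-1,1),px(70,48)),((1,1),px(693,48)),((1,-1),px(610,490)),((-1,-1),px(80,497))],[],[.52,-.2,.02])
d=dict(np.load("pics/wl.npz"));u=cv2.imread("pics/wl.png")
cv2.imwrite("pics/hc.png",cv2.resize(u[125:220,330:400],None,fx=6,fy=6,interpolation=2))
d=dict(np.load("pics/top0.npz"))
fit("pics/top0.npz",.045,.115,.06,[(c,crop(p,6.6,(180,180))) for c,p in zip([(1,1),(1,-1),(-1,-1),(-1,1)],[(70,262),(710,227),(717,470),(80,502)])],[],[.5066,.19,.07])
fit("pics/top0.npz",.05,.12,.013,[(c,crop(p,6,(345,170))) for c,p in zip([(1,1),(1,-1),(-1,-1),(-1,1)],[(57,263),(633,262),(637,505),(65,508)])],[],[.52,-.2,.07])
```

```text
[0.5067 0.1918] 4.08 [-0.1  -0.51 -0.06  0.18  0.67  0.49 -0.46]
[ 0.5197 -0.2001] 1.32 [ 0.17 -0.63 -0.33 -0.6   0.2   1.26 -0.01  0.39]
[0.5067 0.1903] 4.13 [ 0.06 -0.88 -0.03 -0.8   0.68  0.71 -0.73  0.92]
[ 0.52   -0.2021] 1.0 [-0.3  -0.03  0.35 -0.05  1.2  -0.02 -1.21  0.06]
```

View pics/hc.png

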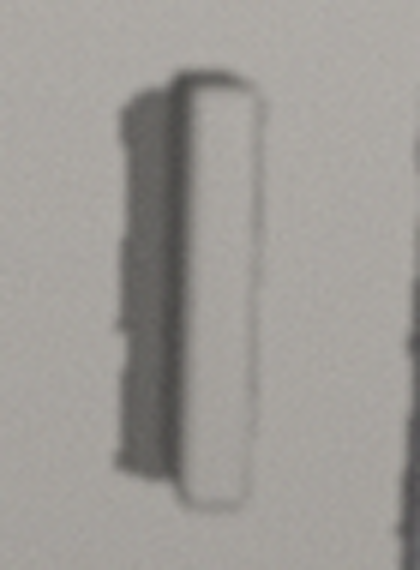

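The two cameras agree: the tub-to-lid offset is within 0.5 mm and the yaws within 0.3°. The handle top at (190–262, 85–510) in the crop is centred on the plate. Next I'll grasp and lift.

Run:
```python
from h import *
YL=np.radians(1.15);L=np.array([.5199,-.2011])
q=down(YL).as_quat()
env.reach([*L,.12],q)
print(env.movel([*L,.019],velocity=.08,guard=8))
print(monitor.sense()["position"],monitor.sense()["contact_force"])
env.close_gripper(effort=70)
s=monitor.sense();print(s["finger_gap"],s["position"],s["contact_force"])
env.movel([*L,.05],velocity=.06)
s=monitor.sense();print(s["clock"],s["finger_gap"],s["contact_force"],s["ft_torque"])
snap("wrist","wg");snap("scene","sg")
```

```text
False
[ 0.52019181 -0.20127011  0.01950417] [-0.65928675 -0.31040777  0.04740763]
0.15292533703933622 [ 0.51999524 -0.20115359  0.0192149 ] [-0.23279564 -0.07864756  2.66899315]
13.4417 0.1520584322295046 [-0.81574052  0.79922946 -2.78927088] [ 0.0110352   0.02248536 -0.02570431]
```

View pics/wg.png

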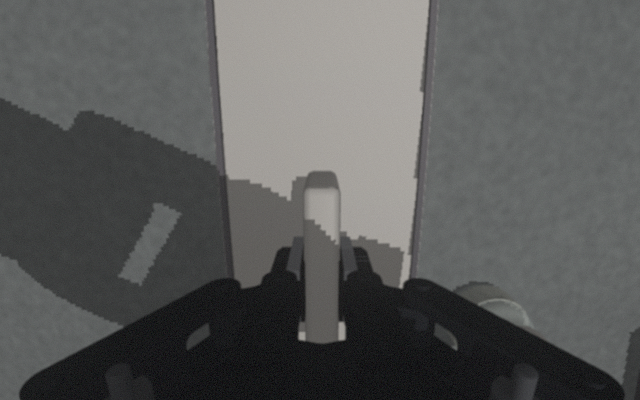

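View pics/sg.png

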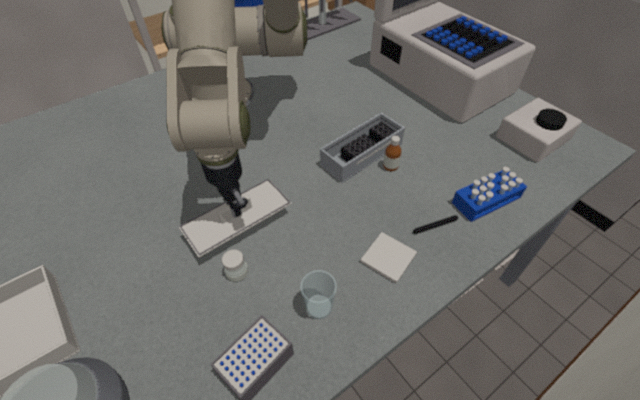

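The lid is held: the gap is 13 mm, it's level, and it's symmetric at (210–437) in the wrist view. I'll carry it to just over the rim and check with the scene camera.

Run:
```python
from h import *
L=np.array([.5199,-.2011]);T=np.array([.5067,.191]);Y=np.radians(4.1)
env.movel([*L,.16],velocity=.2)
q=down(Y).as_quat()
env.movel([*T,.16],velocity=.12,frame=q)
env.movel([*T,.090],velocity=.08)
env.hold(.2)
s=monitor.sense();print(s["clock"],s["position"],s["finger_gap"],s["contact_force"])
d=snap("scene","sh");snap("wrist","wh")
cv2.imwrite("pics/shc.png",cv2.resize(cv2.imread("pics/sh.png")[95:200,300:430],None,fx=6,fy=5.6,interpolation=2))
# expected px (crop) of lid plate top corners and tub rim corners
z=.090-.019+.013
for nm,hx,hy,zz in(("lid",.05,.12,z),("rim",.045,.115,.06)):
    P=proj(d,[tw(a*hx,b*hy,zz,T,Y) for a,b in((1,1),(1,-1),(-1,-1),(-1,1))]);print(nm,((P-[300,95]+.5)*[6,5.6]-.5).round(0).tolist())
```

```text
18.8833 [0.5068554  0.19104851 0.09036208] 0.14915803742188113 [ 0.33860168  0.58461459 -2.34813288]
lid [[654.0, 144.0], [257.0, 376.0], [98.0, 261.0], [491.0, 49.0]]
rim [[630.0, 183.0], [256.0, 404.0], [115.0, 301.0], [486.0, 97.0]]
```

View pics/shc.png

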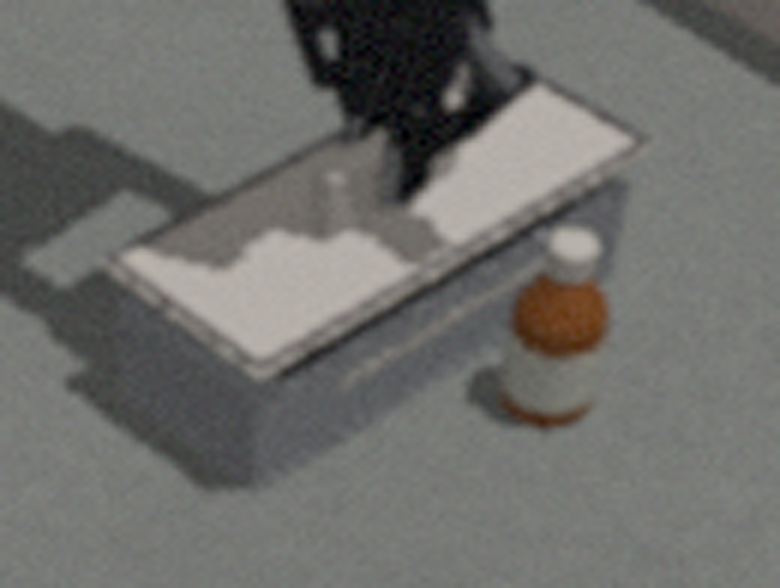

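View pics/wh.png

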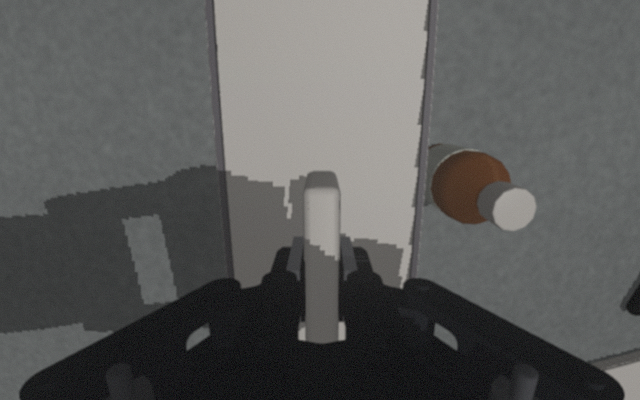

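The lid's corners at (650,140), (260,378) and (105,262) lie within about 1 px of the predicted positions over the rim. I'll lower it with a guard.

Run:
```python
from h import *
T=np.array([.5067,.191])
print(env.movel([*T,.0705],velocity=.025,guard=8))
s=monitor.sense();print(s["clock"],s["position"],s["contact_force"],s["ft_torque"])
snap("scene","si")
cv2.imwrite("pics/sic.png",cv2.resize(cv2.imread("pics/si.png")[95:200,300:430],None,fx=6,fy=5.6,interpolation=2))
```

```text
False
19.9167 [0.50678576 0.19101923 0.07059428] [-0.1025972   0.72742123 -1.25420371] [-0.02765291 -0.03670453  0.02194702]
```

View pics/sic.png

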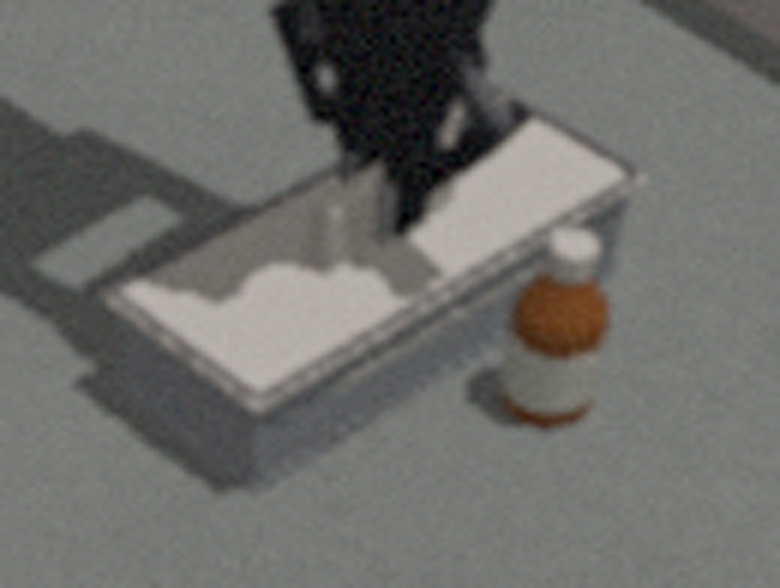

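The lid went in down to home height without contact. I'll release, lift clear and verify.

Run:
```python
from h import *
T=np.array([.5067,.191]);Y=np.radians(4.1)
print(env.movel([*T,.0695],velocity=.02,guard=6),monitor.sense()["position"][2],monitor.sense()["contact_force"])
env.release();env.hold(.2)
env.movel([*T,.16],velocity=.1)
env.reach(tw(-.05,0,.30,T,Y),down(Y).as_quat())
snap("wrist","wf")
env.reach([.40,-.15,.30],down(0.).as_quat())
print(monitor.sense()["clock"])
d=snap("scene","sf");e=snap("top","tf")
for n,dd,o,w in(("sf",d,(300,95),(130,105)),("tf",e,(180,180),(120,85))):
    a=cv2.imread(f"pics/{n}.png")[o[1]:o[1]+w[1],o[0]:o[0]+w[0]];cv2.imwrite(f"pics/{n}c.png",cv2.resize(a,None,fx=5,fy=5,interpolation=2))
    P=proj(dd,[tw(a*.05,b*.12,.064,T,Y) for a,b in((1,1),(1,-1),(-1,-1),(-1,1))]);print(n,((P-o+.5)*5-.5).round(0).tolist())
a=cv2.imread("pics/sfc.png");b=cv2.imread("pics/tfc.png");w=max(a.shape[1],b.shape[1])
```

```text
False 0.0702039294516424 [-2.48561442 -0.87510537  5.26603938]
24.15
sf [[539.0, 158.0], [213.0, 365.0], [82.0, 262.0], [405.0, 73.0]]
tf [[39.0, 183.0], [546.0, 156.0], [556.0, 369.0], [43.0, 395.0]]
```

View pics/sfc.png

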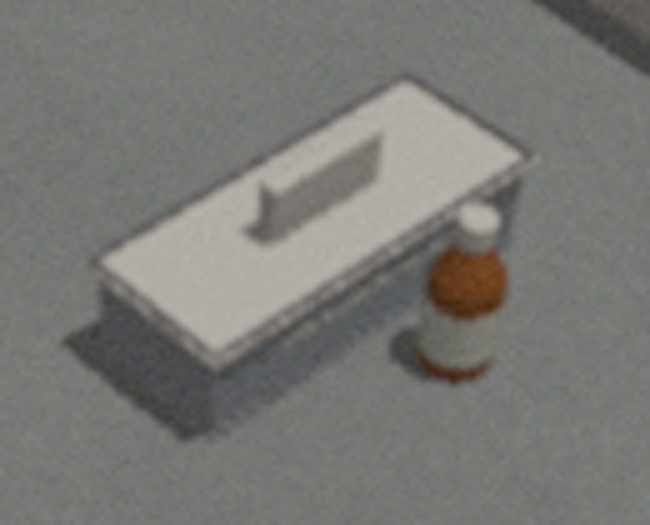

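View pics/tfc.png

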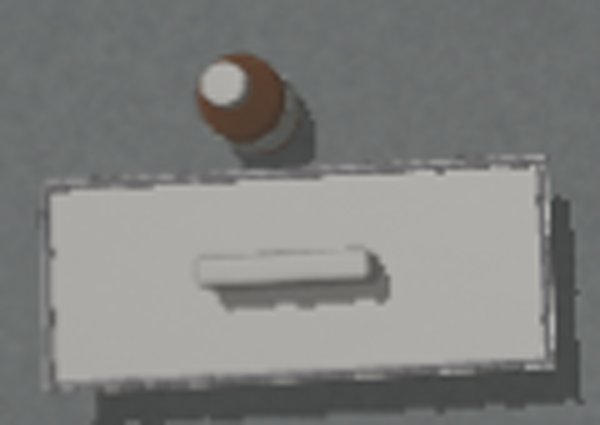

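View pics/wf.png

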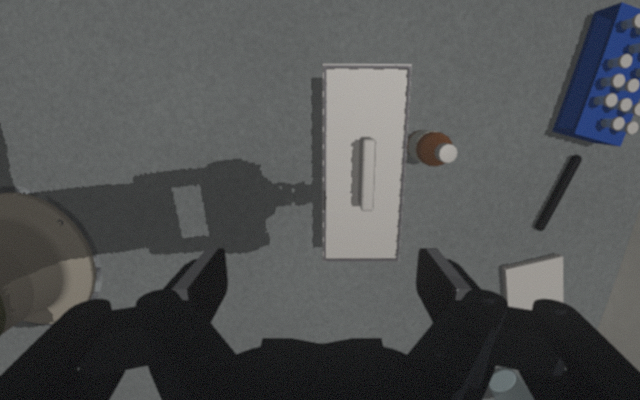

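The lid's corners match the predicted home position in the scene view ((535,155), (213,365), (407,75)) and the top view ((45,183), (547,157), (553,368), (47,388)). The bottle is still standing, and contact came at home height, so I'm handing in.

Run:
```python
from h import *
s=monitor.sense();print(s["clock"],s["contact_force"]);job.hand_in()
```

```text
24.25 [-0.4124036   0.29426379  0.17523602]
the job is handed in; nothing more can be done
```

I tipped the larger insert over towards the middle of the tub with the shut fingers. I then put the lid on and handed the job in at 24.25 s; no verdict was reported.

**Insert:** after the push, the top and wrist views showed it flat on its broad face between the short insert and the end of the tub. There was a clear gap on both sides.

**Lid:**
- It went down without touching the rim, and the first contact was about 5 N at the expected home height (TCP at 70.2 mm).
- After release, its corners in the scene and top views were mostly within about 1 px of the predicted home position; the worst were about 2.6 px off in the scene view and 1.6 px in the top view.
- I did not measure its tilt directly; I judged it level from those corners.

**Other checks:** the bottle is still standing in the final views. I did not check the jar in a final picture, but it was standing when the lid was lifted and the arm did not go near it after that. The robot was clear of everything at hand-in. No check failed. The biggest disagreements were the two cameras' positions for the tub and the lid, which differed by about 2 mm. Both cameras agreed on the offset between tub and lid to 0.5 mm.

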